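# Lower the lathe's ratcheted chuck guard

## Task

The bowl blank is on the lathe: bring the clear chuck guard fully down over it. With the fingertips press the thumb paddle above the guard's handle bar so that the ratchet pawl comes free, keep it pressed while you push the guard arm down past all its teeth onto its stop, then let go so that the pawl springs back. Do not force or slam the guard, do not swing it further up, and leave the loose things on the bench and on the headstock where they are.

Things in the scene. Friction and masses are not known exactly. Their poses are not given: they have to be found in the camera images.
- lathe: Small green wood lathe, 700 mm long, fixed. Origin on the bench under the spindle nose; y along the spindle towards the headstock; -x towards the operator's side, where the guard's handle bar and paddle are; z up. Spindle 180 mm up; headstock from y = 5 mm on, 120 mm (x) by 200 mm (y), top 250 mm up, front face at x = -60 mm. Bowl blank 90 mm across.
- guard (a joint): Hinge of the clear guard, rad: 0 = fully down on its stop, grows as raised, at most 0.75; starts at 0.33 to 0.55 and may at first sink onto the next tooth. Oil-damped: with the pawl free it sinks at 0.07 rad/s by its weight (0.5 kg, varies) and moves 0.3 rad/s under 5 to 8 N at the paddle. Teeth 0.085 rad apart (rests at 0.09, 0.18, 0.26, ... 0.69) let it rise but not go down while the pawl is in.
- guard_hinge (a point): A point on the guard's hinge axis, behind the top of the headstock, 258 mm up. The axis is parallel to the lathe's y axis; the guard arm runs from it towards the lathe's -x side and slopes 0.22 rad downwards when the guard is fully down, so its slope above level is the guard joint's value minus 0.22.
- paddle (a point): Centre of the top of the thumb paddle, a ridged steel plate 32 mm (along the arm) by 46 mm (along y) by 5 mm. At rest 203 mm out from the hinge axis along the arm, 22 mm above it square to the arm, 10 mm from guard_hinge along the lathe's -y; turns with the guard, z square to its top. About 0.30 m up at first, 0.235 m at the end. The hood lies behind it, up to 5 mm higher.
- pawl (a joint): Release lever, one piece with the pawl, rad: 0 = at rest, pawl in the teeth; grows as the paddle is pressed towards the bar; clear of the teeth above 0.085; 0.12 = end stop, paddle 17 mm down. Its spring takes 1 to 2 N, freeing it from a loaded tooth 3 to 5 N. Pushing on down at 30 to 60 mm/s keeps it pressed; let go, or followed too slowly, it drops into the next tooth and must be pressed again.
- handle_bar (a point): Top of the guard's aluminium handle bar, a 10 mm round bar along the lathe's y axis, 118 mm long, fixed to the guard; it runs 18 mm under the paddle and on beside it. This point is 60 mm beside the paddle's centre, away from the headstock. Pressing here alone moves nothing down: the teeth hold.
- wax_tin: Round aluminium tin, 71 mm across, 26 mm high, standing loose on top of the headstock; origin under its centre.
- calipers: Steel calipers lying flat on the bench in front of the lathe, about 105 by 140 mm, 15 mm high; origin near the middle.
- sanding_block: Cork sanding block 66 by 104 by 30 mm on the bench in front of the lathe; origin under its centre.
- small_bowl: Turned wooden bowl, 116 mm across, 44 mm high, on the bench; origin under its centre.
- bowl_gouge: Bowl gouge lying on the bench, 480 mm long, dark wooden handle; origin on the bench under its middle.
- finish_bottle: Amber bottle, 60 mm across, 145 mm high, on the bench by the headstock; origin under its centre.
- spare_blank: Wooden disc 120 mm across, 46 mm high, on the bench by the tailstock end; origin under its centre.

How it is judged:
On the way, in this order (a step that is already met when the one before it is completed fails the run):
1. the paddle is pressed and the pawl is clear of the teeth while the guard is still up (value of joint pawl above 0.085 rad and value of joint guard above 0.15 rad and contact force between the fingers and guard above 0.5 N), for 0.05 s.
2. the guard is pushed down onto its stop (value of joint guard below 0.03 rad), for 0.1 s.
At the end, for the whole second after the job is handed in: The guard rests fully down (joint below 0.03 rad, 6 mm at the handle bar) and still, and the released pawl lever is back home (below 0.03 rad) (value of joint each of guard, pawl below 0.03 rad and angular speed of guard below 0.05 rad/s); the robot touches nothing.
It fails at once if the guard is forced: the robot pushes on it with more than 45 N (contact force between any of the arm, the fingers and guard above 45 N).
It fails at once if the guard is slammed: swung down faster than 2 rad/s (velocity of joint guard below -2 rad/s).
It fails at once if the guard is swung further up (beyond 0.66 rad) (value of joint guard above 0.66 rad).
It fails at once if a loose thing on the bench or on the headstock is lifted or moved by more than 15 mm (distance of any of wax_tin, calipers, sanding_block, small_bowl, bowl_gouge, finish_bottle, spare_blank from where it was at the start of the episode above 0.015 m).
It also fails if it takes over 32 s, if anything falls off the work surface, if the arm or the gripper's body presses on something with over 40 N, if the wrist force passes 120 N, or if a joint passes its speed limit or range.

## Robot

A 7-joint arm with a two-finger parallel gripper is mounted at the origin on the work surface. World frame = base frame: x ahead of the robot, y to its left, z up, the work surface at z = 0. Lengths are in m, angles in rad, forces in N, time in s.
With the tool pointing down it reaches from about 0.425 to 0.95 m from the base axis. Payload 4.7 kg.
Tool frame: the origin (TCP) lies midway between the tips of the shut fingers; the grasp point (between the pads) lies r.tcp_to_grasp behind it (r.tcp_to_grasp is the distance from the TCP to the grasp point, in m); x points along the fingers, z is the direction in which the jaws open and shut, and the axes are right-handed (so a half turn about x gives the same grasp; the last joint's range is limited). The gripper opens to 87 mm and grips with 3 to 60 N. Pads are 19 mm wide; open, the fingers measure 117 mm over their backs; the gripper's body (75 mm by 190 mm) begins 51 mm behind the grasp point.
Start: joints at [-0.029, 0.469, -0.049, 1.532, 0.024, 1.141, -0.082], TCP at [0.675, 0, 0.223] pointing down, gripper open.
Joint ranges: [-2.59, 2.59], [-0.33, 1.99], [-1.39, 1.29], [0.1, 2.45], [-1.04, 4.18], [0.21, 1.99], [-2.66, 2.66]. Speed limits (rad/s): [2.57, 2.57, 3.14, 3.14, 3.14, 3.14, 3.14].

## Interface

Orientations are given as a unit quaternion [x, y, z, w].
In Python, from bench import r gives the robot as it stands. The module is installed in compiled form; this text tells all that it offers.
- The arm moves only by the tool move_arm, never from a script. Its arguments are lists of equal length, an entry for each row: "turn": the turn, a rotation vector about the tool's x, y, z each as a share of 45 degrees, from -1 to 1, a list of three; "slide": the shift along the tool's x, y, z each as a share of 0.12 m, from -1 to 1, a list of three; "claw": the opening, from -1 (shut) to 1 (fully open). A call has 1 to 20 rows; each row is the pose to reach, as a shift and turn from the pose commanded when the call began, along the tool's axes at that moment; what a row does not reach only later rows make up. A row lasts 1/12 s, in which the tool goes at most 41.7 mm and 7.16 degrees, less where a joint would pass 70% of its speed; a pose out of reach is approached as far as the arm can. A call with a number of a shift or a turn outside -1 to 1 is refused whole. A call with a gripper value outside its range is refused whole. The fingers move at their own pace and stop on an object; "force" is the grip in N (left out, the last holds). Time passes only in rows, so rows that repeat a pose let the fingers close. It gives the time, the measured TCP pose, the force and the opening at its end, in the units of the state.
- r.observe(): the state, without advancing time (a new reading comes with each control period).
- r.snapshot(name): name is "scene" or "side" or "wrist"; returns a dict with "frame" (400x640x3 uint8, blue, green, red), "z_map" (400x640 float32, m along the optical axis (not along the pixel's ray), 0 where there is no reading), "fx", "fy", "cx", "cy" (pixels), "rvec" (rotation vector, rad) and "tvec" (3), from world to camera coordinates, as OpenCV has them. Camera axes: x right, y down, z forward; pixel columns grow to the right and rows downward; lengths in m; the calibration is good to about 2 mm. A picture is of the moment at which its call begins.
- r.close_job(): hands the job in, once; it reports no verdict.
Trained networks look in the newest picture that a camera, given by its name, has taken for a name from the list of things; names that differ only in an ending like _2 or _b are one class to them, and where a whole thing is asked for, a point or a joint stands for the part that bears it (a point fixed in the world has none). Each returns a list of dicts, best first, with "conf" (0 to 1); they miss things now and then, are a little off and sometimes report something else, mostly with a low value. They report only what shows in the picture. A call takes as long as a camera call.
- r.recognise(camera, thing): "box" ([centre column, centre row, width, height] in pixels, round what is visible of it).
- r.tip_of(camera, thing): "uv" ([column, row] in pixels: a listed point, or the origin of a listed thing).
The state is a dict: "t": time; "q": joint angles; "qvel": joint speeds; "joint_torque": joint torques, N m; "position": TCP position; "orientation": TCP orientation; "wrist_force": force on the tool from outside, world axes, zero at the start; "torque": the same for the moment, N m; "finger_gap": opening from 0.0 (shut) to 1.0 (fully open).
Only numpy, scipy, OpenCV 4.12 (cv2) and the standard library are available. Lean on these libraries where they do the work, as an engineer would, in place of code of your own. Each camera call takes 0.05 s, during which the arm holds its last target.

## Working session

There is one attempt and no reset: what is moved stays moved. The work goes in short steps, Python scripts to look and compute and a tool call to move; the robot and the scene stay as the last step left them, time stands still between calls to the robot, and variables do not carry over. Pictures are saved under pics/ and viewed, and the job is handed in when it is done.

Besides the shell and the picture viewer there is one more tool, called after ">>>" as name(argument=value, ...) on one line, values as JSON. move_arm: Moves the arm, as the interface text tells. Its arguments: {"type":"object","properties":{"turn":{"type":"array"},"slide":{"type":"array"},"claw":{"type":"array"},"force":{"type":"number"}},"required":["turn","slide","claw"]}

```bash
mkdir -p pics; cat > h.py <<'E'
import numpy as np, cv2
from bench import r
from scipy.spatial.transform import Rotation as R
def snap(c,name=None):
    s=r.snapshot(c)
    if name: cv2.imwrite('pics/'+name+'.png',s['frame'])
    return s
def px(s,u,v,z=None):
    if z is None:
        u0,v0=int(round(u)),int(round(v)); p=s['z_map'][max(0,v0-1):v0+2,max(0,u0-1):u0+2]; p=p[p>0]; z=np.median(p) if p.size else np.nan
    c=np.array([(u-s['cx'])/s['fx']*z,(v-s['cy'])/s['fy']*z,z])
    M=cv2.Rodrigues(np.array(s['rvec'],float))[0]
    return M.T@(c-np.array(s['tvec']).ravel())
E
python3 - <<'E'
from h import *
o=r.observe();print(o)
for c in ['scene','side','wrist']:
    s=snap(c,c+'0')
    for t in ['paddle','handle_bar','guard_hinge','lathe','wax_tin','small_bowl','finish_bottle','calipers','sanding_block']:
        for d in r.tip_of(c,t)[:2]: print(c,t,round(d['conf'],2),np.round(d['uv']),np.round(px(s,*d['uv']),3))
E
```

```text
{'t': 0.0, 'q': array([-0.02887835,  0.469433  , -0.04859454,  1.53367053,  0.02411815,
        1.141003  , -0.08229849]), 'qvel': array([ 0.00044294, -0.00087733,  0.00221271,  0.00276734, -0.00112148,
        0.00094006, -0.00073368]), 'joint_torque': array([ 8.49551179e-05, -5.07972229e+01, -8.03461717e-02, -2.36155879e+01,
       -6.12773141e-02,  3.78107757e-02,  1.50727069e-04]), 'position': array([ 6.74408824e-01, -9.52318919e-06,  2.21515037e-01]), 'orientation': array([-3.72405058e-05,  7.07787249e-01, -2.43730908e-05,  7.06425657e-01]), 'wrist_force': array([ 0.36854181,  0.48637928, -1.37448809]), 'torque': array([0.0317818 , 0.02343585, 0.03760465]), 'finger_gap': 0.9989651220325813}
scene paddle 0.64 [357. 160.] [0.539 0.134 0.299]
scene paddle 0.61 [356. 143.] [0.502 0.146 0.335]
scene handle_bar 0.6 [339. 158.] [0.66  0.002 0.587]
scene guard_hinge 0.92 [398. 196.] [0.685 0.2   0.26 ]
scene lathe 0.78 [379. 213.] [0.711 0.121 0.259]
scene wax_tin 0.84 [406. 161.] [0.595 0.277 0.275]
scene small_bowl 0.48 [357. 155.] [0.369 0.245 0.001]
scene finish_bottle 0.44 [431. 152.] [0.593 0.377 0.253]
scene sanding_block 0.74 [393. 140.] [0.382 0.389 0.027]
side paddle 0.54 [306. 126.] [0.508 0.155 0.335]
side handle_bar 0.63 [312. 149.] [0.508 0.081 0.313]
side handle_bar 0.59 [305. 216.] [0.476 0.083 0.003]
side guard_hinge 0.81 [359. 128.] [0.673 0.164 0.283]
side guard_hinge 0.32 [307. 293.] [ 0.421 -0.199  0.027]
side lathe 0.62 [335. 186.] [0.59  0.121 0.079]
side lathe 0.42 [306. 290.] [ 0.42  -0.192  0.027]
side wax_tin 0.55 [320. 114.] [0.574 0.265 0.275]
side small_bowl 0.85 [269. 190.] [0.377 0.192 0.039]
side finish_bottle 0.76 [284. 134.] [0.481 0.479 0.017]
side finish_bottle 0.34 [322. 114.] [0.581 0.263 0.276]
side calipers 0.82 [304. 213.] [0.475 0.096 0.001]
side calipers 0.65 [268. 192.] [0.373 0.216 0.004]
side sanding_block 0.67 [259. 157.] [0.367 0.366 0.03 ]
```

View pics/scene0.png

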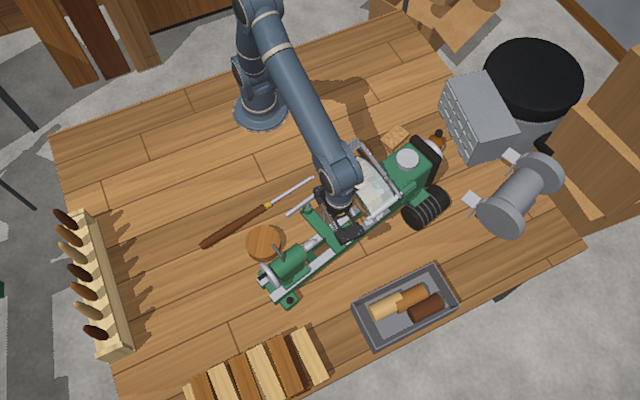

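View pics/side0.png

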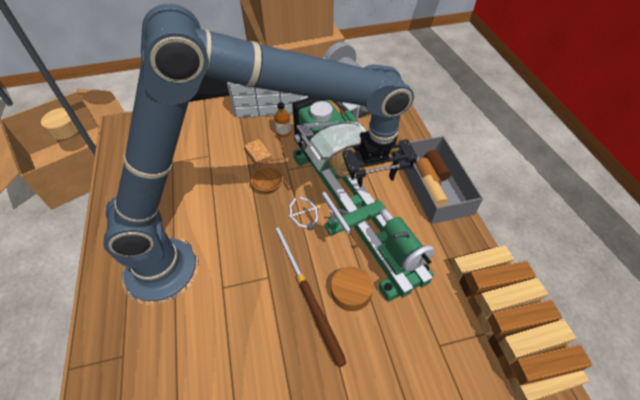

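View pics/wrist0.png

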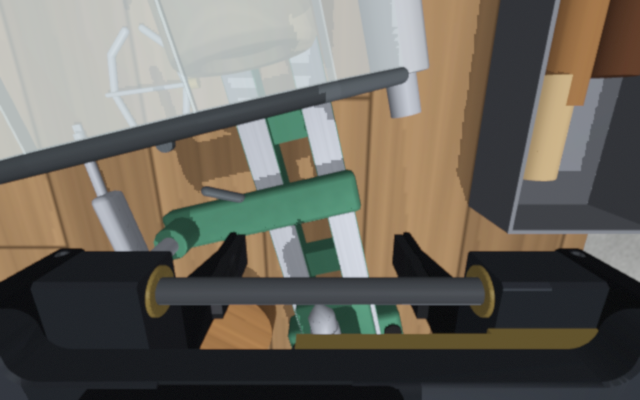

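The scene view shows the lathe running diagonally from the tailstock (about 280,290) to the headstock (about 415,165). The guard is near (375,190), partly hidden by the arm. I'll enlarge the area around the guard.

```bash
python3 - <<'E'
import cv2
a=cv2.imread('pics/scene0.png')[110:260,300:460]
cv2.imwrite('pics/sc_crop.png',cv2.resize(a,None,fx=4.5,fy=4,interpolation=cv2.INTER_CUBIC)[:600,:800])
a=cv2.imread('pics/side0.png')[80:240,220:420]
cv2.imwrite('pics/si_crop.png',cv2.resize(a,None,fx=3.7,fy=3.7,interpolation=cv2.INTER_CUBIC)[:600,:800])
E
```

```text
(no output)
```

View pics/sc_crop.png

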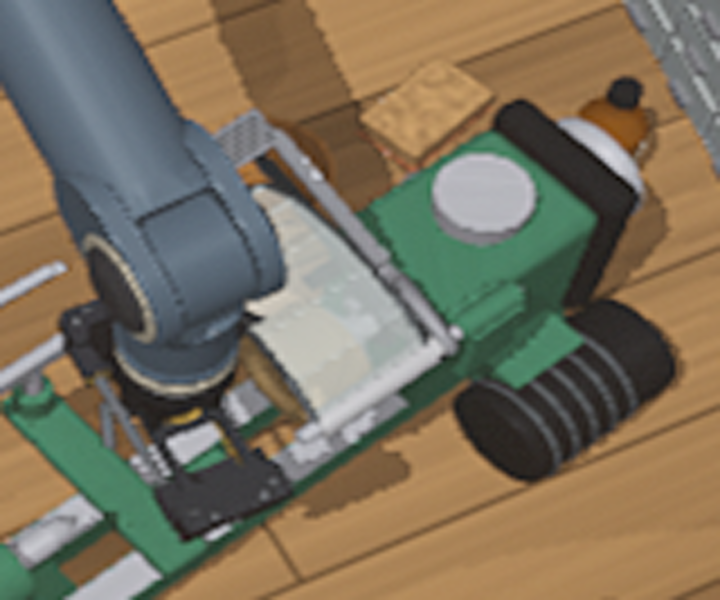

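View pics/si_crop.png

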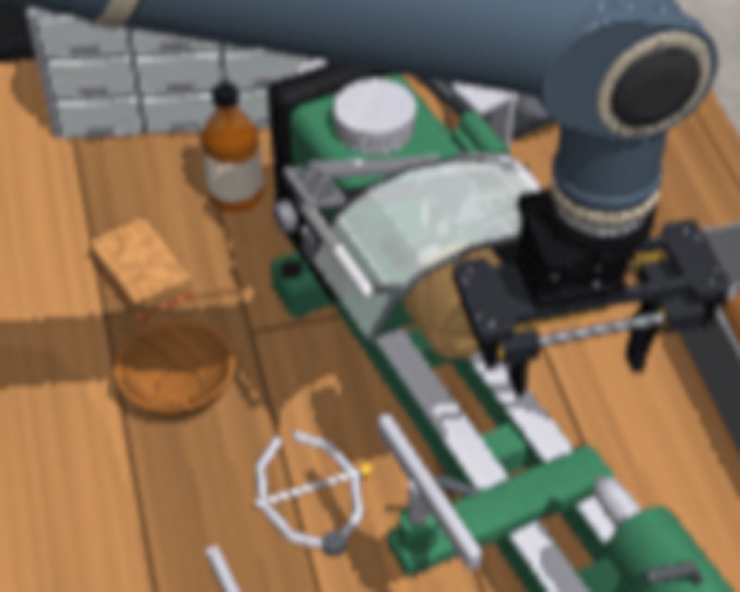

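```bash
cat >> h.py <<'E'
def cloud(s):
    z=s['z_map']; v,u=np.nonzero(z>0); z=z[v,u]
    c=np.stack([(u-s['cx'])/s['fx']*z,(v-s['cy'])/s['fy']*z,z],1)
    M=cv2.Rodrigues(np.array(s['rvec'],float))[0]
    return (c-np.array(s['tvec']).ravel())@M, s['frame'][v,u], np.stack([u,v],1)
E
python3 - <<'E'
from h import *
for c in ['scene','side']:
    s=snap(c); P,C,U=cloud(s); C=C.astype(int)
    print(c,s['fx'],np.round(P[:,2][(P[:,0]>.2)&(P[:,0]<.4)&(P[:,1]<0)&(abs(P[:,2])<.02)].mean(),4))
    green=(C[:,1]>C[:,2]+25)&(C[:,1]>C[:,0]+10)
    m=green&(abs(P[:,2]-.25)<.006)&(P[:,0]>.4)&(P[:,0]<.9)&(P[:,1]>.1)
    print('head top',m.sum(),cv2.minAreaRect(P[m,:2].astype(np.float32)),P[m,2].mean())
    # tin
    # paddle
    m=(np.linalg.norm(P[:,:2]-[.505,.15],axis=1)<.05)&(P[:,2]>.28)&(P[:,2]<.36)
    for p,cc,u in list(zip(P[m],C[m],U[m]))[::3]: print(u,np.round(p,3),cc)
E
```

```text
scene 477.3558335229419 -0.0005
head top 784 ((0.6078707575798035, 0.27752169966697693), (0.1425323784351349, 0.1512829214334488), 11.991435050964355) 0.24861942503269036
[354 138] [0.486 0.148 0.341] [125 138 158]
[353 139] [0.487 0.144 0.339] [141 134 132]
[356 139] [0.49  0.153 0.337] [115 110 107]
[352 140] [0.493 0.137 0.347] [140 137 141]
[355 140] [0.493 0.148 0.339] [121 117 116]
[358 140] [0.498 0.155 0.341] [125 124 128]
[352 141] [0.492 0.138 0.339] [126 119 116]
[355 141] [0.497 0.146 0.341] [125 121 120]
[358 141] [0.497 0.157 0.333] [138 133 131]
[351 142] [0.495 0.133 0.34 ] [133 127 126]
[354 142] [0.496 0.143 0.335] [129 125 125]
[357 142] [0.499 0.152 0.333] [132 128 128]
[347 143] [0.491 0.122 0.337] [105 116 133]
[350 143] [0.498 0.128 0.342] [123 118 117]
[353 143] [0.501 0.137 0.34 ] [117 114 114]
[356 143] [0.5   0.148 0.333] [115 111 111]
[359 143] [0.505 0.156 0.334] [114 111 110]
[362 143] [0.508 0.164 0.332] [146 142 143]
[349 144] [0.502 0.122 0.346] [113 110 110]
[352 144] [0.502 0.133 0.34 ] [115 112 111]
[355 144] [0.503 0.143 0.334] [122 119 119]
[358 
[... 8613 characters left out ...]
3 143] [0.522 0.129 0.289] [137 142 131]
[316 143] [0.529 0.123 0.294] [174 179 165]
[319 143] [0.537 0.119 0.295] [170 176 161]
[308 144] [0.502 0.103 0.315] [130 127 128]
[311 144] [0.51  0.101 0.315] [129 128 126]
[314 144] [0.524 0.126 0.288] [145 150 139]
[317 144] [0.531 0.117 0.295] [173 179 165]
[308 145] [0.502 0.103 0.311] [117 115 116]
[314 145] [0.523 0.123 0.287] [133 138 127]
[317 145] [0.53  0.116 0.292] [179 184 171]
[314 146] [0.523 0.122 0.284] [127 132 120]
[317 146] [0.529 0.112 0.292] [177 182 170]
[314 147] [0.523 0.122 0.28 ] [133 137 127]
[317 147] [0.529 0.109 0.29 ] [164 169 157]
[316 148] [0.526 0.108 0.289] [129 134 122]
[316 149] [0.526 0.111 0.282] [127 132 121]
```

>>> move_arm(turn=[[0,0,0],[0,0,0],[0,0,0],[0.05,0,0],[0.2,0,0],[0.35,0,0],[0.5,0,0],[0.65,0,0],[0.8,0,0],[0.95,0,0],[1,0,0],[1,0,0]], slide=[[-0.2,0,0],[-0.5,0,0],[-0.8,0,0],[-1,0,0],[-1,0,0],[-1,0,0],[-1,0,0],[-1,0,0],[-1,0,0],[-1,0,0],[-1,0,0],[-1,0,0]], claw=[-1,-1,-1,-1,-1,-1,-1,-1,-1,-1,-1,-1], force=15)

```text
t: 2.6
position: [0.675, 0.0001, 0.3425]
orientation: [0.271, 0.653, -0.271, 0.653]
wrist_force: [0.2, 0.8, 0.6]
finger_gap: 0.172
```

>>> move_arm(turn=[[0.1,0,0],[0.25,0,0],[0.4,0,0],[0.55,0,0],[0.7,0,0],[0.7,0,0],[0.7,0,0]], slide=[[-0.1,0,0],[-0.25,0,0],[-0.4,0,0],[-0.5,0,0],[-0.5,0,0],[-0.5,0,0],[-0.5,0,0]], claw=[-1,-1,-1,-1,-1,-1,-1])

```text
t: 3.18
position: [0.6748, 0.0002, 0.4023]
orientation: [0.437, 0.556, -0.437, 0.556]
wrist_force: [-0.6, -0.1, -0.2]
finger_gap: 0.006
```

```bash
python3 - <<'E'
from h import *
o=r.observe();print(o['t'],o['position'],R.from_quat(o['orientation']).as_matrix().round(3),o['wrist_force'],o['finger_gap'],r.tcp_to_grasp,o['q'])
for c in ['scene','side','wrist']:
    s=snap(c,c+'1')
    for t in ['paddle','handle_bar']:
        for d in r.tip_of(c,t)[:1]: print(c,t,round(d['conf'],2),np.round(d['uv']),np.round(px(s,*d['uv']),3))
    P,C,U=cloud(s)
    m=(np.linalg.norm(P[:,:2]-[.505,.145],axis=1)<.022)&(P[:,2]>.325)&(P[:,2]<.355)
    if m.sum()>10:
        A=np.c_[P[m,:2]-[.503,.143],np.ones(m.sum())]; print('plane',m.sum(),np.linalg.lstsq(A,P[m,2],rcond=None)[0])
E
```

```text
3.1833 [6.74826241e-01 1.93288504e-04 4.02283642e-01] [[-0.     0.971  0.237]
 [-0.     0.237 -0.971]
 [-1.    -0.    -0.   ]] [-0.62894305 -0.05809056 -0.20367849] 0.005711666971171224 0.0187 [-0.20078214  0.38544944  0.20931964  1.26907332 -0.07841768  1.49540916
 -1.33163239]
scene paddle 0.44 [355. 142.] [0.713 0.007 0.725]
side paddle 0.53 [303. 128.] [0.498 0.144 0.339]
side handle_bar 0.59 [312. 149.] [0.508 0.084 0.314]
plane 90 [-0.27637534 -0.06545246  0.33775789]
wrist paddle 0.7 [130. 345.] [0.687 0.052 0.502]
wrist handle_bar 0.94 [202. 329.] [0.69  0.036 0.496]
plane 571 [-0.42333794 -0.12114041  0.33821936]
```

>>> move_arm(turn=[[0,0,0],[0,0,0],[0,0,0],[0,0,0],[0,0,0],[0,0,0],[0,0,0]], slide=[[0,-0.1,-0.1],[0,-0.3,-0.3],[0,-0.5,-0.5],[0,-0.7,-0.7],[0,-0.9,-0.9],[0,-1,-1],[0,-1,-1]], claw=[-1,-1,-1,-1,-1,-1,-1])

```text
t: 4.22
position: [0.5274, 0.0918, 0.4036]
orientation: [0.437, 0.557, -0.435, 0.556]
wrist_force: [0.5, 0.3, -0.0]
finger_gap: 0.006
```

>>> move_arm(turn=[[0,0,0],[0,0,0],[0,0,0],[0,0,0],[0,0,0],[0,0,0],[0,0,0]], slide=[[0,-0.02,-0.1],[0,-0.06,-0.25],[0,-0.1,-0.4],[0,-0.12,-0.51],[0.1,-0.12,-0.51],[0.2,-0.12,-0.51],[0.2,-0.12,-0.51]], claw=[-1,-1,-1,-1,-1,-1,-1])

```text
t: 4.8
position: [0.5016, 0.1446, 0.3761]
orientation: [0.437, 0.556, -0.439, 0.554]
wrist_force: [0.0, -0.3, -0.6]
finger_gap: -0.0
```

```bash
python3 - <<'E'
from h import *
o=r.observe();print(o['t'],o['position'],R.from_quat(o['orientation']).as_matrix().round(3),o['wrist_force'])
for c in ['side','wrist','scene']:
    s=snap(c,c+'2')
    a=None
    if c=='side': a=s['frame'][80:200,230:390]
    if c=='scene': a=s['frame'][90:210,290:450]
    if a is not None: cv2.imwrite('pics/%s2c.png'%c,cv2.resize(a,None,fx=4.5,fy=4.5,interpolation=cv2.INTER_CUBIC))
    P,C,U=cloud(s)
    m=(np.linalg.norm(P[:,:2]-[.505,.145],axis=1)<.022)&(P[:,2]>.325)&(P[:,2]<.355)
    if m.sum()>10:
        A=np.c_[P[m,:2]-[.503,.143],np.ones(m.sum())]; print(c,'plane',m.sum(),np.linalg.lstsq(A,P[m,2],rcond=None)[0])
E
```

```text
4.8 [0.50156563 0.1446327  0.3760949 ] [[-0.004  0.972  0.233]
 [-0.002  0.233 -0.972]
 [-1.    -0.004  0.001]] [ 0.04954415 -0.33268632 -0.59843789]
side plane 94 [-0.29956162 -0.07961509  0.33765034]
wrist plane 1921 [-0.31270155 -0.08409737  0.33752947]
scene plane 113 [-0.29967186 -0.07609662  0.33597098]
```

View pics/side2c.png

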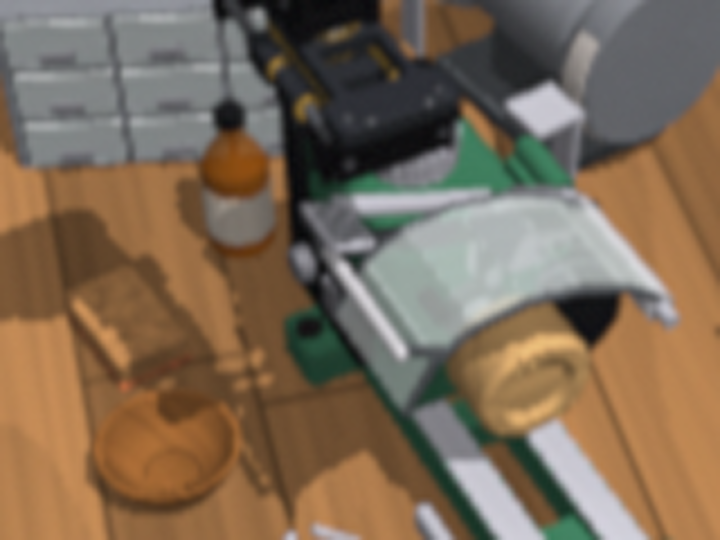

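View pics/wrist2.png

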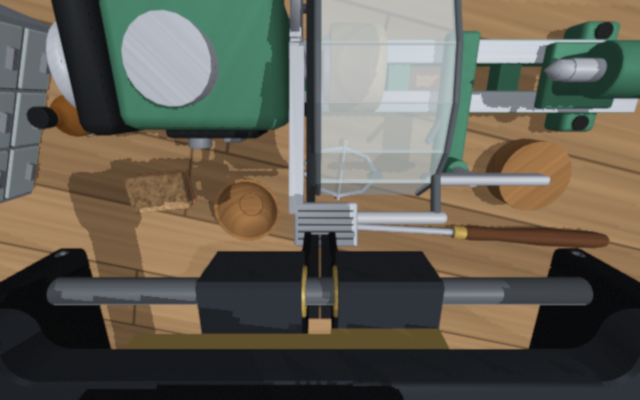

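The wrist view has the ridged paddle at (326,225), centred in front of the shut fingertips at (320,240). The plane fit puts its top at z ≈ 0.337 with a slope of about 0.3 rad, so the guard is at roughly 0.51 rad. I'll descend to just above it and then press.

>>> move_arm(turn=[[0,0,0],[0,0,0],[0,0,0],[0,0,0],[0,0,0]], slide=[[0.06,0,0],[0.13,0,0],[0.2,0,0],[0.25,0,0],[0.25,0,0]], claw=[-1,-1,-1,-1,-1])

```text
t: 5.37
position: [0.5011, 0.1445, 0.3466]
orientation: [0.437, 0.556, -0.439, 0.555]
wrist_force: [-0.6, -0.0, 0.2]
finger_gap: 0.009
```

>>> move_arm(turn=[[0,0,0],[0,0,0],[0,0,0],[0,0,0],[0,0,0],[0,0,0],[0,0,0],[0,0,0],[0,0,0]], slide=[[0.03,0,0],[0.065,0,0],[0.1,-0.01,0],[0.135,-0.02,0],[0.17,-0.03,0],[0.205,-0.045,0],[0.24,-0.06,0],[0.275,-0.07,0],[0.31,-0.08,0]], claw=[-1,-1,-1,-1,-1,-1,-1,-1,-1])

```text
t: 6.12
position: [0.4923, 0.1425, 0.3108]
orientation: [0.438, 0.555, -0.438, 0.555]
wrist_force: [-1.7, -0.0, 3.9]
finger_gap: 0.007
```

```bash
python3 - <<'E'
from h import *
o=r.observe();print(o['t'],o['position'],o['qvel'].round(3),o['wrist_force'])
E
```

```text
6.1167 [0.4922654  0.14254892 0.31082654] [ 0.001  0.01  -0.006  0.103 -0.002 -0.107 -0.003] [-1.69912274 -0.01943971  3.93939324]
```

>>> move_arm(turn=[[0,0,0],[0,0,0],[0,0,0],[0,0,0],[0,0,0],[0,0,0],[0,0,0],[0,0,0],[0,0,0],[0,0,0],[0,0,0],[0,0,0],[0,0,0],[0,0,0],[0,0,0],[0,0,0],[0,0,0],[0,0,0]], slide=[[0.035,-0.005,0],[0.07,-0.01,0],[0.105,-0.015,0],[0.14,-0.02,0],[0.175,-0.025,0],[0.21,-0.03,0],[0.245,-0.035,0],[0.28,-0.04,0],[0.315,-0.045,0],[0.35,-0.045,0],[0.385,-0.045,0],[0.42,-0.045,0],[0.455,-0.045,0],[0.49,-0.04,0],[0.525,-0.035,0],[0.56,-0.03,0],[0.595,-0.025,0],[0.63,-0.02,0]], claw=[-1,-1,-1,-1,-1,-1,-1,-1,-1,-1,-1,-1,-1,-1,-1,-1,-1,-1])

```text
t: 7.62
position: [0.4893, 0.1418, 0.2354]
orientation: [0.437, 0.556, -0.438, 0.555]
wrist_force: [-3.9, -0.7, 4.8]
finger_gap: 0.005
```

>>> move_arm(turn=[[0,0,0],[0,0,0],[0,0,0]], slide=[[0.035,0.01,0],[0.07,0.02,0],[0.1,0.03,0]], claw=[-1,-1,-1])

```text
t: 7.87
position: [0.4929, 0.1426, 0.2232]
orientation: [0.437, 0.556, -0.438, 0.555]
wrist_force: [-3.4, -1.3, 4.2]
finger_gap: 0.002
```

>>> move_arm(turn=[[0,0,0],[0,0,0]], slide=[[0.03,0.005,0],[0.05,0.005,0]], claw=[-1,-1])

```text
t: 8.03
position: [0.4935, 0.1427, 0.2181]
orientation: [0.437, 0.556, -0.439, 0.555]
wrist_force: [-9.1, -2.7, 17.6]
finger_gap: 0.011
```

The force rose to 17.6 N, so the guard is on its stop. I'll hold briefly and check with the cameras before letting go.

>>> move_arm(turn=[[0,0,0],[0,0,0]], slide=[[0,0,0],[0,0,0]], claw=[-1,-1])

```text
t: 8.2
position: [0.4935, 0.1428, 0.2189]
orientation: [0.437, 0.556, -0.438, 0.555]
wrist_force: [-7.2, -2.0, 13.7]
finger_gap: 0.007
```

```bash
python3 - <<'E'
from h import *
o=r.observe();print(o['t'],o['position'],o['wrist_force'])
for c in ['side','scene','wrist']:
    s=snap(c,c+'3')
    for t in ['handle_bar','paddle']:
        for d in r.tip_of(c,t)[:1]: print(c,t,round(d['conf'],2),np.round(d['uv']),np.round(px(s,*d['uv']),3))
a=cv2.imread('pics/side3.png')[80:200,230:390]
cv2.imwrite('pics/side3c.png',cv2.resize(a,None,fx=4.5,fy=4.5,interpolation=cv2.INTER_CUBIC))
E
```

```text
8.2 [0.49354407 0.14275255 0.21890112] [-7.23883923 -1.98128353 13.68698423]
side handle_bar 0.63 [313. 174.] [0.508 0.078 0.211]
side paddle 0.62 [299. 159.] [0.481 0.149 0.215]
scene handle_bar 0.61 [338. 177.] [0.421 0.137 0.001]
scene paddle 0.69 [348. 162.] [0.535 0.106 0.303]
wrist handle_bar 0.74 [352. 193.] [0.473 0.094 0.001]
wrist paddle 0.93 [328. 260.] [0.504 0.141 0.249]
```

View pics/side3c.png

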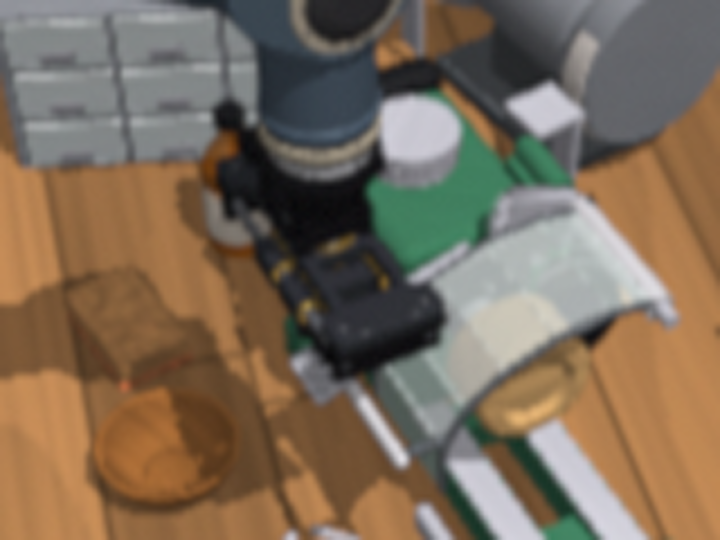

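View pics/wrist3.png

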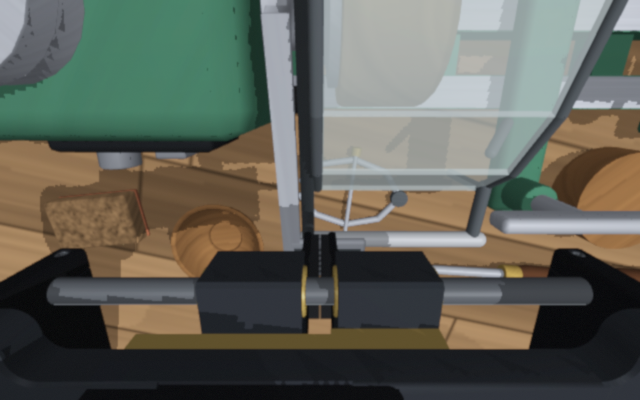

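The side view has the handle bar top at z ≈ 0.211 (px 313,174), which is where it should be with the guard fully down. I'll lift off straight up.

>>> move_arm(turn=[[0,0,0],[0,0,0],[0,0,0],[0,0,0],[0,0,0],[0,0,0],[0,0,0],[0,0,0],[0,0,0],[0,0,0]], slide=[[-0.05,0,0],[-0.1,0,0],[-0.18,0,0],[-0.3,0,0],[-0.45,0,0],[-0.6,0,0],[-0.8,0,0],[-0.95,0,0],[-1,0,0],[-1,0,0]], claw=[-1,-1,-1,-1,-1,-1,-1,-1,-1,-1])

```text
t: 9.48
position: [0.4955, 0.1434, 0.3394]
orientation: [0.439, 0.555, -0.437, 0.556]
wrist_force: [0.2, 0.4, -0.5]
finger_gap: 0.006
```

```bash
python3 - <<'E'
from h import *
o=r.observe();print(o['t'],o['position'],o['wrist_force'])
for c in ['side','scene','wrist']:
    s=snap(c,c+'4')
    for t in ['handle_bar','paddle','wax_tin']:
        for d in r.tip_of(c,t)[:1]: print(c,t,round(d['conf'],2),np.round(d['uv']),np.round(px(s,*d['uv']),3))
    P,C,U=cloud(s)
    m=(np.linalg.norm(P[:,:2]-[.487,.141],axis=1)<.02)&(P[:,2]>.21)&(P[:,2]<.26)
    if m.sum()>10:
        A=np.c_[P[m,:2]-[.487,.141],np.ones(m.sum())]; print(c,'plane',m.sum(),np.linalg.lstsq(A,P[m,2],rcond=None)[0])
E
```

```text
9.4833 [0.4954606  0.14336866 0.3393548 ] [ 0.19089284  0.43410724 -0.51767495]
side handle_bar 0.6 [310. 174.] [0.536 0.263 0.001]
side paddle 0.8 [303. 159.] [0.49  0.125 0.235]
side wax_tin 0.66 [305. 156.] [0.498 0.135 0.236]
side plane 99 [0.05251914 0.20037815 0.23429482]
scene handle_bar 0.65 [340. 178.] [ 0.426  0.142 -0.001]
scene paddle 0.64 [350. 159.] [0.493 0.137 0.234]
scene wax_tin 0.98 [407. 160.] [0.595 0.283 0.273]
scene plane 86 [-0.14340528 -0.02580547  0.23114317]
wrist handle_bar 0.63 [385. 190.] [0.509 0.08  0.214]
wrist paddle 0.66 [323. 206.] [0.487 0.137 0.235]
wrist wax_tin 0.83 [158.  47.] [0.584 0.275 0.276]
wrist plane 1281 [-0.16207294 -0.01327457  0.23359892]
```

View pics/wrist4.png

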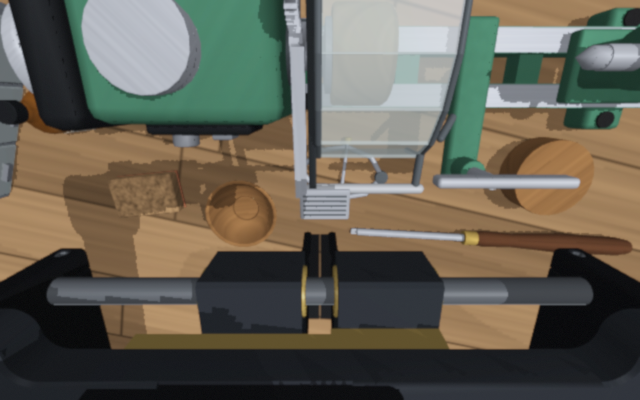

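Paddle height is 0.235 m, as expected when home. The plane slopes came out contaminated, so I'll refit them tightly and check the loose things too.

```bash
python3 - <<'E'
from h import *
s=snap('wrist','wrist5')
P,C,U=cloud(s)
m=(U[:,0]>308)&(U[:,0]<344)&(U[:,1]>195)&(U[:,1]<216)&(P[:,2]>.2)
xl=np.array([.972,.235]);a=(P[m,:2]-[.49,.137])@xl;b=(P[m,:2]-[.49,.137])@[-.235,.972]
z=P[m,2]
for lo in np.arange(-.024,.024,.006):
    k=(a>=lo)&(a<lo+.006); print(round(lo+.003,3),k.sum(),np.round(np.median(z[k]),4) if k.any() else '',np.round(np.median(b[k]),3) if k.any() else '')
E
```

```text
-0.021 0  
-0.015 48 0.2339 -0.003
-0.009 194 0.2343 -0.002
-0.003 198 0.2354 -0.002
0.003 187 0.2368 -0.002
0.009 69 0.2384 -0.002
0.015 0  
0.021 0
```

```bash
python3 - <<'E'
from h import *
print(r.close_job(), r.observe()['t'])
E
```

```text
the job is handed in; nothing more can be done
the job is handed in; nothing more can be done
```

The guard is down on its stop and the pawl lever has sprung back, going by the camera measurements. The job is handed in, at about 9.5 s of the 32 s allowed; the hand-in gave no verdict.

**What I did:** With the fingers shut and pointing down, I pressed the paddle with the guard at about 0.51 rad. I followed it down at about 50 mm/s, and each move on the way down ended with a reading of 4–6 N. On the stop the force rose to about 20 N, against the 45 N limit. I held that briefly, then lifted straight off.

**Last checks:**
- **Paddle:** the centre of its top is at about 0.235 m with a slope of about 0.2 rad. Both match the guard fully down (0.22 rad) with the lever home.
- **Handle bar:** I measured its top at 0.211–0.214 m, where about 0.211 m was expected. The 6 mm limit covers that difference.
- **Robot:** the fingers are about 10 cm above the paddle and the force reading is back to about zero.
- **Loose things:** the wax tin measured within about 6 mm of its first position. I checked the others only by eye in the pictures, and none looked moved.

**What disagreed:** my first plane fits of the paddle's slope at the end contradicted each other, probably because they took in points off the paddle. A tighter fit gave the slope above. The side and scene cameras' handle-bar detections in the last picture landed on the bench, so I ignored them. So did the side camera's wax-tin detection, which landed on the paddle.

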